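# Roll a conveyor roller into line with the test-jig centres

### The arm

A 6-joint arm with a two-finger parallel gripper is mounted at the origin on the work surface. World frame = base frame: x ahead of the robot, y to its left, z up, the work surface at z = 0. Lengths are in m, angles in rad, forces in N, time in s.
With the tool pointing down it reaches from about 0.375 to 0.9 m from the base axis. Payload 3.1 kg.
Tool frame: the origin (TCP) lies midway between the tips of the shut fingers; the grasp point (between the pads) lies manip.grip_depth behind it (manip.grip_depth is the distance from the TCP to the grasp point, in m); z points along the fingers, y is the direction in which the jaws open and shut (so a half turn about z gives the same grasp; the last joint's range is limited). The gripper opens to 85 mm and grips with 20 to 120 N. Pads are 22 mm wide; open, the fingers measure 114 mm over their backs; the gripper's body (76 mm by 85 mm) begins 54 mm behind the grasp point. The pads swing forward as they close: fully open they stand 13 mm farther back than shut.
Start: joints at [1.034, 0.527, 1.433, -0, 1.181, -0.178], TCP at [0.219, 0.585, 0.231] pointing down, gripper open.
Joint ranges: [-3.08, 3.08], [-0.75, 2.2], [0.22, 2.44], [-1.43, 4.57], [0, 2.65], [-2.85, 2.85]. Speed limits (rad/s): [2.79, 2.79, 3.14, 3.14, 3.14, 3.14].

### API

Orientations are given as a unit quaternion [x, y, z, w].
In Python, from station import manip, vision gives the robot as it stands.
- The arm moves only by the shell command python3 -m crank 'ROWS' [FORCE]. ROWS is JSON, a list of rows, each an object with "grip": the closure, from 0 (fully open) to 1 (shut); "offset": the shift along the tool's x, y, z in mm, a list of three; "angular": the turn, a rotation vector about the tool's x, y, z in degrees, a list of three. A call has 1 to 10 rows; each row is the pose to reach, as a shift and turn from the pose commanded when the call began, along the tool's axes at that moment; what a row does not reach only later rows make up. A row lasts 1/10 s, in which the tool goes at most 50 mm and 8.59 degrees, less where a joint would pass 70% of its speed; a pose out of reach is approached as far as the arm can. A call with a gripper value outside its range is refused whole. The fingers move at their own pace and stop on an object; FORCE is the grip in N (left out, the last holds). Time passes only in rows, so rows that repeat a pose let the fingers close. It gives the time, the measured TCP pose, the force and the opening at its end, in the units of the state.
- manip.sense(): the state, without advancing time (a new reading comes with each control period).
- vision.snapshot(name): name is "scene" or "top"; returns a dict with "pixels" (384x512x3 uint8, red, green, blue), "intrinsics" (3x3 intrinsics, pixels), "dist" ([k1, k2, p1, p2, k3] as OpenCV has them; the pictures are not rectified), "R" (3x3) and "t" (3): a world point X has camera coordinates R X + t. Camera axes: x right, y down, z forward; pixel columns grow to the right and rows downward; lengths in m; the calibration is good to about 2 mm. A picture is of the moment at which its call begins. There is no depth.
- manip.sign_off(): hands the job in, once; it reports no verdict.
The state is a dict: "t": time; "q": joint angles; "qd": joint speeds; "tau": joint torques, N m; "tcp_pos": TCP position; "tool_rot": TCP orientation; "force": force on the tool from outside, world axes, zero at the start; "ft_torque": the same for the moment, N m; "finger_gap": opening from 0.0 (shut) to 1.0 (fully open).
Only numpy, scipy, OpenCV 4.12 (cv2) and the standard library are available. Lean on these libraries where they do the work, as an engineer would, in place of code of your own. Each camera call takes 0.05 s, during which the arm holds its last target.

### The job

Roll the loose rubber-covered roller along the jig board, pushing on its top with the fingertips (not on its sides), until it stops between the two end stands with its axle in line with the two pointed pins, ready for the pins to be screwed in. Do not grip or lift the roller, and leave the jar, the spanner and the bearing where they are. Finish with the hand clear and the roller at rest.

Things in the scene. Friction and masses are not known exactly. Their poses are not given: they have to be found in the camera images.
- jig: Fixed jig: plywood board 460 (x) by 320 (y) by 15 mm thick on the bench, two grey end stands, 36 by 24 by 70 mm tall, on it at y = +127 and -127 mm, each with a pointed steel pin facing inward along y and a black knob outside. Origin: middle of the board's underside, z up. Pin line: x = 0. The roller is rolled along x, from either side.
- pin_a (a point): Point of the jig's +y pin (pin 14 mm thick): x = 0, y = +95 mm of the jig, 45 mm above the board, 60 mm above the bench.
- pin_b (a point): Point of the jig's -y pin: x = 0, y = -95 mm of the jig, 45 mm above the board, 60 mm above the bench.
- roller: Loose roller on the board, 100 to 155 mm from the pin line: dark rubber 90 mm in diameter, 140 mm long, 20 mm thick steel stubs 10 mm out at each end, about 0.8 kg. Origin: its middle, 60 mm above the bench (top at 105). Own y: the axle, nearly along the jig's y; x, z turn as it rolls. Rubber grips well (friction about 0.9); let go while rolling it slows by about 0.3 m/s2.
- jar: Bystander: small closed grease jar, 52 mm in diameter, 55 mm tall, standing on the board on the other side of the pin line, 100 to 155 mm from it. Origin: middle of its underside. Leave it alone.
- spanner: Bystander: steel spanner 170 mm long, lying on the bench beyond the far edge of the board. Origin under its middle. Leave it alone.
- bearing: Bystander: steel ring bearing, 52 mm outside, 16 mm high, lying on the bench beside the board. Origin: middle of its underside. Leave it alone.
Things that resemble listed ones, but are neither listed nor needed, are in the scene too. Several things have the shape of the roller; the one meant has the colours described above.

How it is judged:
By the outcome, as a careful person would: the job done as asked, in the order asked, and still so for the second after the job is handed in, with the robot touching nothing.
It also fails if it takes over 58 s, if anything falls off the work surface, if the arm or the gripper's body presses on something with over 40 N, if the wrist force passes 120 N, or if a joint passes its speed limit or range.

## Working session

There is one attempt and no reset: what is moved stays moved. The work goes in short steps, Python scripts to look and compute and a shell command to move; the robot and the scene stay as the last step left them, time stands still between calls to the robot, and variables do not carry over. Pictures are saved under pics/ and viewed, and the job is handed in when it is done.

```bash
mkdir -p pics; python3 - <<'E'
from station import manip, vision
import cv2, numpy as np
print(manip.sense(), manip.grip_depth)
for n in("scene","top"):
    s=vision.snapshot(n); cv2.imwrite(f"pics/{n}0.png",s["pixels"][:,:,::-1])
    np.savez(f"{n}0.npz",**s)
    print(n,s["intrinsics"],s["dist"],s["R"],s["t"])
E
```

```text
{'t': 0.0, 'q': array([ 1.03452287e+00,  5.28486335e-01,  1.43391397e+00,  1.16560758e-05,
        1.18136106e+00, -1.78484894e-01]), 'qd': array([-5.70483215e-04,  5.57451672e-04,  7.52511526e-04,  8.71775596e-05,
        2.05867880e-03, -6.24776655e-04]), 'tau': array([ 1.09603359e-03, -4.42347872e+01, -1.78032732e+01, -2.27051078e-04,
        8.57745472e-03,  2.14810569e-05]), 'tcp_pos': array([0.21846845, 0.58481429, 0.2303175 ]), 'tool_rot': array([ 1.77943691e-01,  9.84040074e-01, -1.01395787e-03, -3.84378443e-04]), 'force': array([ 0.40220463, -0.15147277,  0.25260016]), 'ft_torque': array([-0.05740577, -0.00657723, -0.01968571]), 'finger_gap': 0.9968357921263644} 0.0187
scene [[438.9267065    0.         259.96075995]
 [  0.         438.9267065  189.3306379 ]
 [  0.           0.           1.        ]] [0.01364149 0.         0.         0.         0.        ] [[-0.3553106   0.9346604  -0.01281838]
 [ 0.6913217   0.25352621 -0.67660829]
 [-0.62914918 -0.24926772 -0.73623156]] [ 0.0982427  -0.36803994  1.45259685]
top [[352.88642643   0.         252.97064365]
 [  0.         352.88642643 192.06157629]
 [  0.           0.           1.        ]] [-0.10279061  0.          0.          0.          0.        ] [[ 0.02411467 -0.99970537 -0.00276817]
 [-0.99194697 -0.02358295 -0.12443893]
 [ 0.12433698  0.00574668 -0.99222341]] [0.105088   0.58524148 0.86384307]
```

View pics/scene0.png

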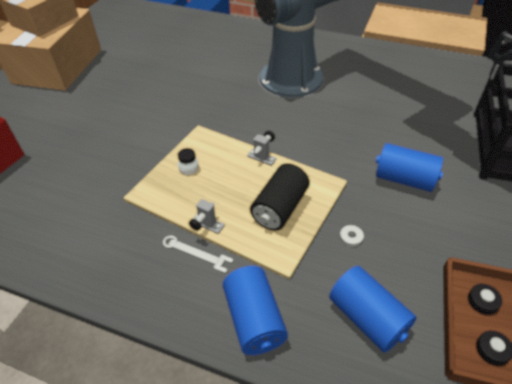

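View pics/top0.png

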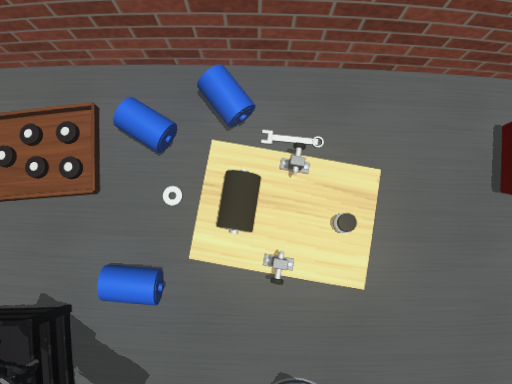

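Roller look-alikes in the top picture are blue at (226,95), (145,125) and (130,284), plus the dark one on the board at (238,201). The dark one fits the description. The jar is at (345,222), the spanner at (292,139) and the bearing at (172,195). Next is a close crop.

```bash
python3 - <<'E'
import cv2
a=cv2.imread("pics/top0.png")[125:300,180:390]
cv2.imwrite("pics/topc.png",cv2.resize(a,None,fx=3.5,fy=3.4,interpolation=cv2.INTER_CUBIC)[:600,:800])
b=cv2.imread("pics/scene0.png")[120:280,120:355]
cv2.imwrite("pics/scenec.png",cv2.resize(b,None,fx=3.4,fy=3.4,interpolation=cv2.INTER_CUBIC)[:600,:800])
E
```

```text
(no output)
```

View pics/topc.png

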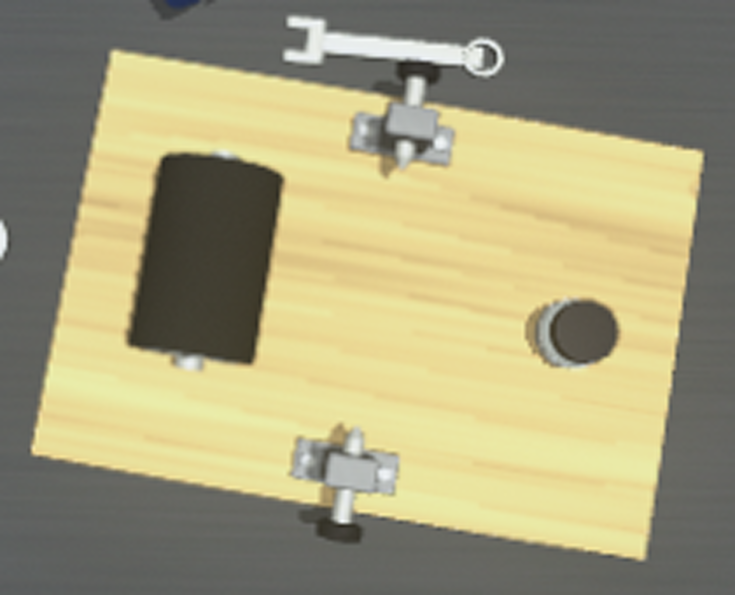

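View pics/scenec.png

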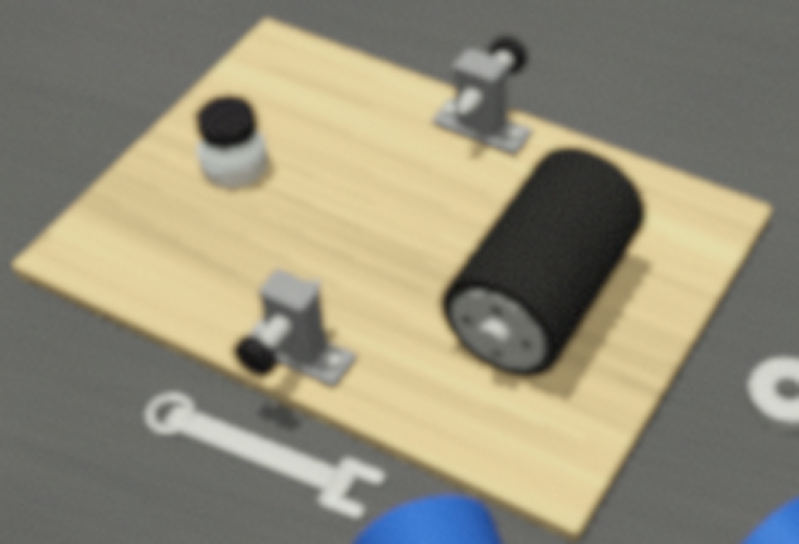

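The crop shows the dark rubber roller with grey steel ends, at about (238,201) in the top picture. Now I'll fit the board and roller poses using both views.

```bash
cat > h.py <<'E'
import cv2, numpy as np
from scipy.optimize import least_squares
def proj(s,X):
    rv,_=cv2.Rodrigues(s["R"]); 
    return cv2.projectPoints(np.asarray(X,float).reshape(-1,1,3),rv,s["t"],s["intrinsics"],s["dist"])[0].reshape(-1,2)
def pix2z(s,uv,z):
    p=cv2.undistortPoints(np.array(uv,float).reshape(-1,1,2),s["intrinsics"],s["dist"]).reshape(-1,2)
    d=np.c_[p,np.ones(len(p))]@s["R"]; c=-s["R"].T@s["t"]
    return c+d*((z-c[2])/d[:,2])[:,None]
a=np.linspace(0,2*np.pi,60,endpoint=False)
def cyl(x,y,yaw,r=.045,h=.07,z=.06):
    ax=np.array([-np.sin(yaw),np.cos(yaw),0]); px=np.array([np.cos(yaw),np.sin(yaw),0])
    ring=np.cos(a)[:,None]*px*r+np.sin(a)[:,None]*np.array([0,0,r])
    return np.array([x,y,z])+np.r_[ring+h*ax,ring-h*ax]
def resid(S,cs,pts3):
    out=[]
    for s,c in zip(S,cs):
        hull=cv2.convexHull(proj(s,pts3).astype(np.float32))
        out+= [cv2.pointPolygonTest(hull,(float(p[0]),float(p[1])),True) for p in c]
    return np.array(out)
def roller_contour(s,seed,win=70):
    im=s["pixels"]; hsv=cv2.cvtColor(im,cv2.COLOR_RGB2HSV)
    m=((hsv[...,2]<110)&((hsv[...,1]<110)|(hsv[...,2]<50))).astype(np.uint8)
    return m
def fit(S,cs,p0):
    f=lambda p:resid(S,cs,cyl(*p))
    return least_squares(f,p0,loss="soft_l1",f_scale=.5,diff_step=1e-4,x_scale=[.01,.01,.05])
def load(n): return dict(np.load(n))
E
python3 - <<'E'
from h import *
S=[load("scene0.npz"),load("top0.npz")]
# board
for s,n in zip(S,("scene","top")):
    hsv=cv2.cvtColor(s["pixels"],cv2.COLOR_RGB2HSV)
    m=((hsv[...,0]>10)&(hsv[...,0]<35)&(hsv[...,1]>60)&(hsv[...,2]>120)).astype(np.uint8)
    c=max(cv2.findContours(m,0,1)[0],key=cv2.contourArea); hl=cv2.convexHull(c)
    q=cv2.approxPolyDP(hl,6,True).reshape(-1,2); print(n,q.tolist())
    w=pix2z(s,q,.015); print(w.round(4).tolist(), w.mean(0))
    # roller values
    for uv in ([(280,190),(262,215),(305,205)] if n=="scene" else [(238,201),(234,230),(245,172)]):
        print(uv,hsv[uv[1],uv[0]])
E
```

```text
scene [[124, 196], [198, 125], [346, 180], [289, 277]]
[[0.6505, -0.2172, 0.015], [0.3394, -0.1675, 0.015], [0.4087, 0.2839, 0.015], [0.7272, 0.237, 0.015]] [0.5314809  0.03404441 0.015     ]
(280, 190) [40 16 48]
(262, 215) [ 34  11 166]
(305, 205) [ 21  91 166]
top [[212, 140], [380, 169], [364, 288], [189, 258]]
[[0.7229, 0.2321, 0.015], [0.6554, -0.2185, 0.015], [0.3435, -0.1722, 0.015], [0.4104, 0.2796, 0.015]] [0.53306554 0.03025221 0.015     ]
(238, 201) [24 58 66]
(234, 230) [ 80   7 212]
(245, 172) [25 52 64]
```

```bash
cat >> h.py <<'E'
def boardpts(x,y,yaw):
    R=np.array([[np.cos(yaw),-np.sin(yaw)],[np.sin(yaw),np.cos(yaw)]])
    c=np.array([[.23,.16],[.23,-.16],[-.23,-.16],[-.23,.16]])@R.T+[x,y]
    return np.r_[np.c_[c,np.full(4,.015)],np.c_[c,np.zeros(4)]]
def board_c(s):
    hsv=cv2.cvtColor(s["pixels"],cv2.COLOR_RGB2HSV)
    m=((hsv[...,0]>10)&(hsv[...,0]<35)&(hsv[...,1]>60)&(hsv[...,2]>80)).astype(np.uint8)
    m=cv2.morphologyEx(m,cv2.MORPH_OPEN,np.ones((3,3)))
    c=max(cv2.findContours(m,0,1)[0],key=cv2.contourArea)
    hl=cv2.convexHull(c); k=[p for p in c.reshape(-1,2) if cv2.pointPolygonTest(hl,(float(p[0]),float(p[1])),True)<1.2]
    return np.array(k)
def roller_c(s,seed):
    hsv=cv2.cvtColor(s["pixels"],cv2.COLOR_RGB2HSV)
    sat=hsv[...,1]; v=hsv[...,2]
    m=((v<95)|(sat<45)).astype(np.uint8)
    m=cv2.morphologyEx(m,cv2.MORPH_OPEN,np.ones((7,7)))
    n,l=cv2.connectedComponents(m,connectivity=4)
    mm=(l==l[seed[1],seed[0]]).astype(np.uint8)
    return max(cv2.findContours(mm,0,1)[0],key=cv2.contourArea).reshape(-1,2)
E
python3 - <<'E'
from h import *
S=[load("scene0.npz"),load("top0.npz")]
bc=[board_c(s) for s in S]
for sel in ([0],[1],[0,1]):
    r=least_squares(lambda p:resid([S[i] for i in sel],[bc[i] for i in sel],boardpts(*p)),[.532,.032,-1.42],loss="soft_l1",f_scale=.5,diff_step=1e-4,x_scale=[.01,.01,.05])
    print("board",sel,r.x.round(4),np.abs(r.fun).mean())
B=r.x
rc=[roller_c(S[0],(280,190)),roller_c(S[1],(238,201))]
for sel in ([0],[1],[0,1]):
    q=fit([S[i] for i in sel],[rc[i] for i in sel],[.53,.16,-1.42+np.pi/2*0])
    print("roller",sel,q.x.round(4),np.abs(q.fun).mean(),[len(rc[i]) for i in sel])
d=q.x[:2]-B[:2];c,s_=np.cos(B[2]),np.sin(B[2]); print("roller in jig",c*d[0]+s_*d[1],-s_*d[0]+c*d[1],np.degrees(q.x[2]-B[2]))
for s,n,cc in zip(S,("scene","top"),range(2)):
    im=cv2.resize(s["pixels"][:,:,::-1],None,fx=3,fy=3,interpolation=cv2.INTER_CUBIC)
    def dr(P,col):
        cv2.polylines(im,[((P+.5)*3).astype(np.int32)],True,col,1)
    dr(cv2.convexHull(proj(s,cyl(*q.x)).astype(np.float32)).reshape(-1,2),(0,0,255))
    dr(proj(s,boardpts(*B)[:4]),(0,255,0))
    R=np.array([[c,-s_],[s_,c]])
    for y in(.095,-.095):
        p=R@[0,y]+B[:2]; u=proj(s,[[*p,.06]])[0]; cv2.circle(im,tuple(((u+.5)*3).astype(int)),3,(255,0,0),-1)
    x0,y0=((100,110) if n=="scene" else (170,120))
    cv2.imwrite(f"pics/fit_{n}.png",im[3*y0:3*y0+540,3*x0:3*x0+780])
E
```

```text
board [0] [ 0.5301  0.0337 -1.7243] 0.3596727065919901
board [1] [ 0.5325  0.031  -1.7231] 0.32057911545519097
board [0, 1] [ 0.5318  0.0321 -1.7224] 0.5076572801527011
roller [0] [ 0.5523  0.1569 -1.6472] 1.6338871396576522 [159]
roller [1] [ 0.5543  0.1544 -1.7048] 1.034686788364529 [178]
roller [0, 1] [ 0.5538  0.1552 -1.6825] 1.3529031450205298 [159, 178]
roller in jig -0.1250024045132469 0.0032400810085896382 2.2851907814512153
```

View pics/fit_scene.png

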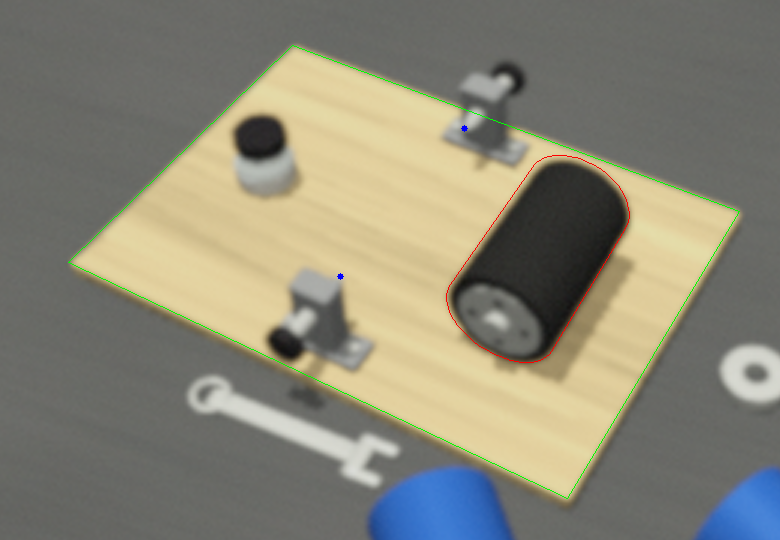

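View pics/fit_top.png

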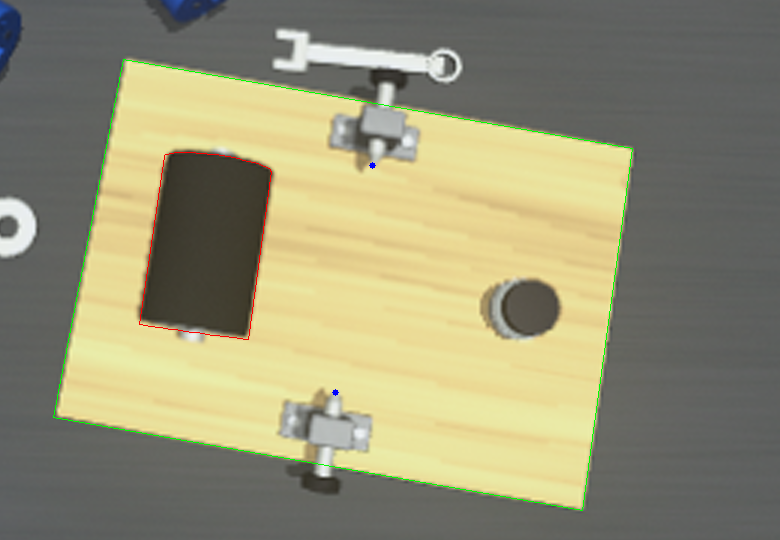

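```bash
cat >> h.py <<'E'
from scipy.ndimage import map_coordinates, gaussian_filter
def edgefit(S,shape,p0,W=4,chan=2,iters=6,verbose=False,keep=None):
    p=np.array(p0,float)
    for it in range(iters):
        pts=[]
        for k,s in enumerate(S):
            g=gaussian_filter(cv2.cvtColor(s["pixels"],cv2.COLOR_RGB2HSV)[...,chan].astype(float),.6)
            h=cv2.convexHull(proj(s,shape(*p)).astype(np.float32)).reshape(-1,2)
            nx=np.roll(h,-1,0); c=h.mean(0); P=[]
            for A,Bp in zip(h,nx):
                L=np.linalg.norm(Bp-A)
                if L<1e-3: continue
                t=(Bp-A)/L; n=np.array([t[1],-t[0]])
                if n@(A-c)<0:n=-n
                for d in np.arange(min(1.0,L/2),L,1.5):
                    q=A+t*d; o=np.arange(-W,W+.01,.25)
                    xy=q[:,None]+n[:,None]*o
                    v=map_coordinates(g,[xy[1],xy[0]],order=1,mode="nearest")
                    dv=np.abs(np.gradient(v)); i=dv.argmax()
                    if dv[i]*4<12 or i in(0,len(o)-1): continue
                    w=dv[max(0,i-4):i+5]; oo=(w*o[max(0,i-4):i+5]).sum()/w.sum()
                    P.append(q+n*oo)
            pts.append(P)
        r=least_squares(lambda z:resid(S,pts,shape(*z)),p,loss="soft_l1",f_scale=.4,diff_step=1e-4,x_scale=[.01,.01,.05])
        p=r.x
    return p,np.median(np.abs(r.fun)),len(r.fun)
def injig(B,p):
    d=np.array(p[:2])-B[:2];c,s=np.cos(B[2]),np.sin(B[2])
    return np.array([c*d[0]+s*d[1],-s*d[0]+c*d[1],np.degrees(p[2]-B[2])])
E
python3 - <<'E'
from h import *
S=[load("scene0.npz"),load("top0.npz")]
for sel in ([0],[1],[0,1]):
    T=[S[i] for i in sel]
    B,e,n=edgefit(T,boardpts,[.5318,.0321,-1.7224]); print("board",sel,B.round(4),e,n)
    q,e,n=edgefit(T,cyl,[.5538,.1552,-1.69]); print(" roller",q.round(4),e,n,injig(B,q).round(4))
E
```

```text
board [0] [ 0.5258  0.0329 -1.7235] 0.3131454457622763 362
 roller [ 0.5559  0.1565 -1.6842] 0.9586343825276344 124 [-0.1268  0.0109  2.2468]
board [1] [ 0.5325  0.0309 -1.7238] 0.13252696893670196 392
 roller [ 0.5557  0.1548 -1.706 ] 0.16778090324499467 134 [-0.126   0.0041  1.0194]
board [0, 1] [ 0.5315  0.0315 -1.7227] 0.3604103619632 750
 roller [ 0.5558  0.1552 -1.7021] 0.28168650210986446 258 [-0.126   0.0053  1.1826]
```

```bash
cat >> h.py <<'E'
from scipy.spatial.transform import Rotation as Ro
def goal(st,pos,jaw_deg):
    R0=Ro.from_quat(st["tool_rot"])
    best=None
    for k in(0,180):
        y=np.array([np.cos(np.radians(jaw_deg+k)),np.sin(np.radians(jaw_deg+k)),0]); z=np.array([0,0,-1.])
        Rt=Ro.from_matrix(np.c_[np.cross(y,z),y,z]); rv=(R0.inv()*Rt).as_rotvec(degrees=True)
        if best is None or np.linalg.norm(rv)<np.linalg.norm(best): best=rv
    return (R0.inv().apply(np.array(pos)-st["tcp_pos"])*1000).round(1),best.round(2)
E
python3 - <<'E'
from h import *
from station import manip
print(goal(manip.sense(),[.558,.170,.16],np.degrees(-1.7165)+90))
s=load("scene0.npz");print(proj(s,[manip.sense()["tcp_pos"]]))
E
```

```text
(array([-463.3, -269.6,   70.8]), array([-1.100e-01,  6.000e-02,  7.785e+01]))
[[508.97094669  90.22318085]]
```

```bash
python3 -m crank '[{"grip":0,"offset":[-463,-270,20],"angular":[0,0,77.8]},{"grip":0,"offset":[-463,-270,20],"angular":[0,0,77.8]},{"grip":0,"offset":[-463,-270,20],"angular":[0,0,77.8]},{"grip":0,"offset":[-463,-270,20],"angular":[0,0,77.8]},{"grip":0,"offset":[-463,-270,20],"angular":[0,0,77.8]},{"grip":0,"offset":[-463,-270,20],"angular":[0,0,77.8]},{"grip":0,"offset":[-463,-270,20],"angular":[0,0,77.8]},{"grip":0,"offset":[-463,-270,20],"angular":[0,0,77.8]},{"grip":0,"offset":[-463,-270,20],"angular":[0,0,77.8]},{"grip":0,"offset":[-463,-270,20],"angular":[0,0,77.8]}]'
python3 - <<'E'
from h import *
from station import manip
s=manip.sense();print(s["tcp_pos"],s["q"],s["force"]);print(goal(s,[.558,.170,.16],np.degrees(-1.7165)+90))
E
```

```text
t: 1.1
tcp_pos: [0.5358, 0.1967, 0.2123]
tool_rot: [0.757, 0.653, -0.0, -0.0]
force: [0.6, 0.8, -0.2]
finger_gap: 0.997
[0.53576387 0.19665508 0.21228905] [1.55968134e-01 4.77834274e-01 1.59098407e+00 1.69845768e-04
 1.07345945e+00 3.03671996e-01] [ 0.62651798  0.79606988 -0.16022327]
(array([-23.1,  26. ,  52.3]), array([-0.04,  0.  , -0.12]))
```

```bash
python3 -m crank '[{"grip":0,"offset":[-23,26,40],"angular":[0,0,0]},{"grip":0,"offset":[-23,26,80],"angular":[0,0,0]},{"grip":0,"offset":[-23,26,80],"angular":[0,0,0]},{"grip":0,"offset":[-23,26,80],"angular":[0,0,0]}]'
python3 - <<'E'
from h import *
from station import manip,vision
s=manip.sense();print(s["tcp_pos"],s["force"]);print(goal(s,[.558,.170,.11],np.degrees(-1.7165)+90))
i=vision.snapshot("scene");cv2.imwrite("pics/s1.png",cv2.resize(i["pixels"][90:290,180:380,::-1],None,fx=3,fy=3))
E
```

```text
t: 1.5
tcp_pos: [0.5564, 0.172, 0.1321]
tool_rot: [0.756, 0.654, -0.001, -0.001]
force: [1.2, -0.1, 1.0]
finger_gap: 0.999
[0.55636717 0.17204314 0.13208297] [ 1.24427733 -0.14932817  1.0113876 ]
(array([-1.8,  2. , 22.1]), array([-0.18,  0.04,  0.05]))
```

View pics/s1.png

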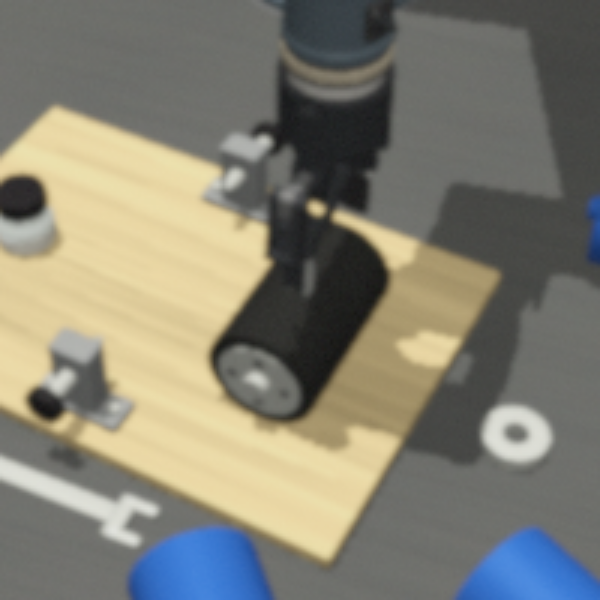

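The crop shows the open fingers straddling the axle direction just above the roller's top, at about (290,250) in the crop. I'll lower slowly until they touch.

```bash
python3 -m crank '[{"grip":0,"offset":[-2,2,18],"angular":[0,0,0]},{"grip":0,"offset":[-2,2,34],"angular":[0,0,0]},{"grip":0,"offset":[-2,2,36],"angular":[0,0,0]},{"grip":0,"offset":[-2,2,37],"angular":[0,0,0]},{"grip":0,"offset":[-2,2,38],"angular":[0,0,0]}]'; python3 -m crank '[{"grip":0,"offset":[0,0,0.5],"angular":[0,0,0]},{"grip":0,"offset":[0,0,1],"angular":[0,0,0]}]';python3 -m crank '[{"grip":0,"offset":[0,0,1],"angular":[0,0,0]},{"grip":0,"offset":[0,0,1.5],"angular":[0,0,0]}]'
```

```text
t: 2.05
tcp_pos: [0.56, 0.1704, 0.0965]
tool_rot: [0.756, 0.654, 0.001, 0.001]
force: [-0.8, -0.9, -0.7]
finger_gap: 1.0
t: 2.25
tcp_pos: [0.5595, 0.1699, 0.0945]
tool_rot: [0.756, 0.654, 0.001, 0.0]
force: [-0.1, 0.2, -0.2]
finger_gap: 0.997
t: 2.45
tcp_pos: [0.5591, 0.1697, 0.0922]
tool_rot: [0.756, 0.654, 0.0, 0.0]
force: [0.6, -0.0, 0.1]
finger_gap: 0.999
```

```bash
python3 -m crank '[{"grip":0,"offset":[0,0,0.5],"angular":[0,0,0]},{"grip":0,"offset":[0,0,1],"angular":[0,0,0]}]';python3 -m crank '[{"grip":0,"offset":[0,0,0.5],"angular":[0,0,0]},{"grip":0,"offset":[0,0,0.5],"angular":[0,0,0]}]'
```

```text
t: 2.65
tcp_pos: [0.5591, 0.1697, 0.0911]
tool_rot: [0.756, 0.654, -0.0, -0.0]
force: [-1.3, 0.7, 1.6]
finger_gap: 1.0
t: 2.85
tcp_pos: [0.5592, 0.1698, 0.091]
tool_rot: [0.756, 0.654, 0.0, 0.0]
force: [-0.9, 0.3, 3.4]
finger_gap: 1.003
```

```bash
python3 -m crank '[{"grip":0,"offset":[0,0,1.2],"angular":[0,0,0]},{"grip":0,"offset":[-3,0,1.2],"angular":[0,0,0]},{"grip":0,"offset":[-10,0,1.2],"angular":[0,0,0]},{"grip":0,"offset":[-20,0,1.2],"angular":[0,0,0]},{"grip":0,"offset":[-30,0,1.2],"angular":[0,0,0]},{"grip":0,"offset":[-38,0,1.2],"angular":[0,0,0]}]'
python3 - <<'E'
from h import *
from station import manip,vision
s=manip.sense();print(s["tcp_pos"],s["force"])
S=[vision.snapshot("scene"),vision.snapshot("top")]
for n,i in zip("st",S): cv2.imwrite(f"pics/p1{n}.png",cv2.resize(i["pixels"][90:290,180:380,::-1],None,fx=2.5,fy=2.5))
E
```

```text
t: 3.45
tcp_pos: [0.5541, 0.132, 0.0917]
tool_rot: [0.757, 0.654, 0.001, 0.0]
force: [-2.7, 0.5, 13.6]
finger_gap: 1.003
[0.5540567  0.13195703 0.0916673 ] [-2.73073278  0.51055677 13.58035693]
```

View pics/p1t.png

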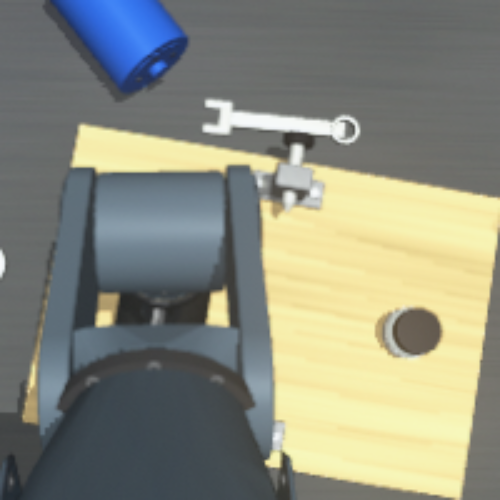

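The arm blocks the top camera here, so the roller can't be seen. I'll finish this stroke, ease off the pressure, and use the scene camera.

```bash
python3 -m crank '[{"grip":0,"offset":[-6,0,0],"angular":[0,0,0]},{"grip":0,"offset":[-14,0,0],"angular":[0,0,0]},{"grip":0,"offset":[-20,0,0.2],"angular":[0,0,0]},{"grip":0,"offset":[-23,0,0.2],"angular":[0,0,0]},{"grip":0,"offset":[-24,0,0.2],"angular":[0,0,0]},{"grip":0,"offset":[-24,0,0.2],"angular":[0,0,0]}]'
python3 - <<'E'
from h import *
from station import manip,vision
B=np.array([.5325,.0309,-1.7238])
s=manip.sense();print(s["tcp_pos"],s["force"],injig(B,[*s["tcp_pos"][:2],0]))
i=vision.snapshot("scene")
np.savez("p2.npz",**i)
cv2.imwrite("pics/p2s.png",cv2.resize(i["pixels"][90:290,180:380,::-1],None,fx=2.5,fy=2.5))
E
```

```text
t: 4.15
tcp_pos: [0.5509, 0.1079, 0.0909]
tool_rot: [0.756, 0.654, 0.001, 0.001]
force: [-1.1, 0.8, 11.7]
finger_gap: 0.999
[0.55085279 0.10788663 0.09085718] [-1.07468696  0.75648969 11.71079981] [-7.88843538e-02  6.40505746e-03  9.87664647e+01]
```

View pics/p2s.png

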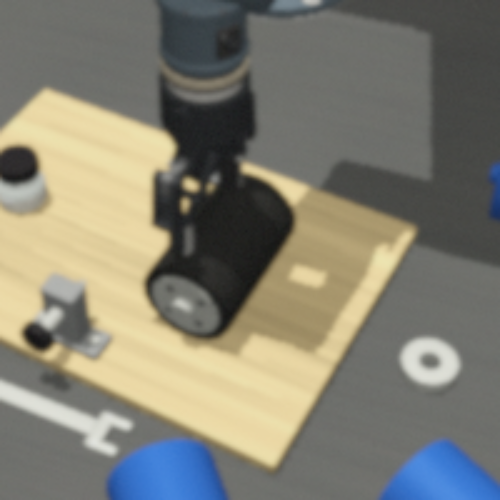

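The roller has rolled about 30 mm without slipping and looks straight. I'll lift, step back 34 mm and make the next stroke.

```bash
python3 -m crank '[{"grip":0,"offset":[0,0,-8],"angular":[0,0,0]},{"grip":0,"offset":[16,0,-10],"angular":[0,0,0]},{"grip":0,"offset":[34,0,-8],"angular":[0,0,0]},{"grip":0,"offset":[34,0,-3],"angular":[0,0,0]},{"grip":0,"offset":[34,0,-0.5],"angular":[0,0,0]},{"grip":0,"offset":[34,0,0.3],"angular":[0,0,0]},{"grip":0,"offset":[34,0,0.3],"angular":[0,0,0]}]'
python3 - <<'E'
from h import *
from station import manip,vision
i=vision.snapshot("scene");np.savez("p3.npz",**i)
print(manip.sense()["force"])
cv2.imwrite("pics/p3s.png",cv2.resize(i["pixels"][90:290,180:380,::-1],None,fx=2.5,fy=2.5))
for q0 in([.5515,.124,-1.706],[.548,.13,-1.72]): 
  p,e,n=edgefit([i],cyl,q0,W=3);print(p,e,n,injig(np.array([.5258,.0329,-1.7235]),p))
E
```

```text
t: 4.9
tcp_pos: [0.5548, 0.1423, 0.0897]
tool_rot: [0.756, 0.654, 0.0, -0.0]
force: [-2.2, 1.8, 7.8]
finger_gap: 0.996
[-2.23636336  1.90171206  8.70723402]
[ 0.54975142  0.12433681 -1.67148708] 0.7325439589813111 107 [-0.09401607  0.00976417  2.98012094]
[ 0.54992925  0.1243509  -1.67106107] 0.7274538941618466 107 [-0.09405704  0.00993779  3.00452949]
```

View pics/p3s.png

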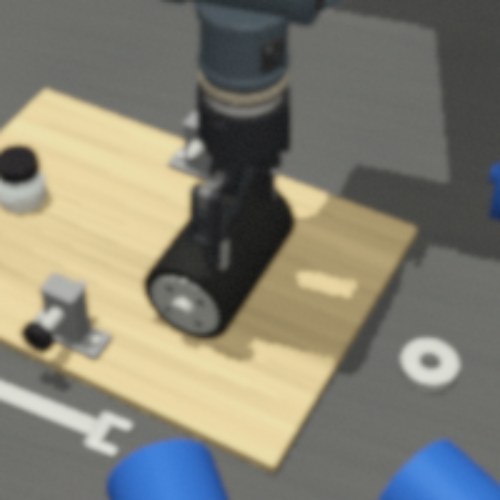

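The scene fit puts the roller at jig x of about -0.094, which matches the dead reckoning. On to the second stroke.

```bash
python3 -m crank '[{"grip":0,"offset":[-4,0,0],"angular":[0,0,0]},{"grip":0,"offset":[-13,0,0],"angular":[0,0,0]},{"grip":0,"offset":[-24,0,0],"angular":[0,0,0]},{"grip":0,"offset":[-36,0,0],"angular":[0,0,0]},{"grip":0,"offset":[-48,0,0],"angular":[0,0,0]},{"grip":0,"offset":[-59,0,0],"angular":[0,0,0]},{"grip":0,"offset":[-66,0,0],"angular":[0,0,0]},{"grip":0,"offset":[-69,0,0.2],"angular":[0,0,0]},{"grip":0,"offset":[-70,0,0.2],"angular":[0,0,0]},{"grip":0,"offset":[-70,0,0.2],"angular":[0,0,0]}]'
python3 -m crank '[{"grip":0,"offset":[0,0,-8],"angular":[0,0,0]},{"grip":0,"offset":[16,0,-10],"angular":[0,0,0]},{"grip":0,"offset":[34,0,-8],"angular":[0,0,0]},{"grip":0,"offset":[34,0,-6],"angular":[0,0,0]},{"grip":0,"offset":[34,0,-6],"angular":[0,0,0]}]'
python3 - <<'E'
from h import *
from station import manip,vision
B=np.array([.5325,.0309,-1.7238])
i=vision.snapshot("scene");np.savez("p4.npz",**i)
s=manip.sense();print(s["force"],injig(B,[*s["tcp_pos"][:2],0]))
cv2.imwrite("pics/p4s.png",cv2.resize(i["pixels"][90:290,180:380,::-1],None,fx=2.5,fy=2.5))
for q0 in([.545,.09,-1.706],[.545,.094,-1.72]): 
  p,e,n=edgefit([i],cyl,q0,W=3);print(p,e,n,injig(np.array([.5258,.0329,-1.7235]),p))
E
```

```text
t: 5.95
tcp_pos: [0.5453, 0.0717, 0.0907]
tool_rot: [0.756, 0.654, 0.0, 0.001]
force: [-2.6, -1.7, 15.9]
finger_gap: 1.0
t: 6.45
tcp_pos: [0.5492, 0.1071, 0.094]
tool_rot: [0.756, 0.655, -0.001, -0.0]
force: [0.8, -0.7, 0.5]
finger_gap: 1.004
[0.13254121 0.18572973 0.10524332] [-7.74457777e-02  4.99687984e-03  9.87664647e+01]
[ 0.54515431  0.08868904 -1.66096296] 0.6937638244947274 105 [-0.05808385  0.01064298  3.58310851]
[ 0.54515141  0.08867287 -1.66110356] 0.7003619008485691 105 [-0.05806742  0.01064256  3.57505247]
```

View pics/p4s.png

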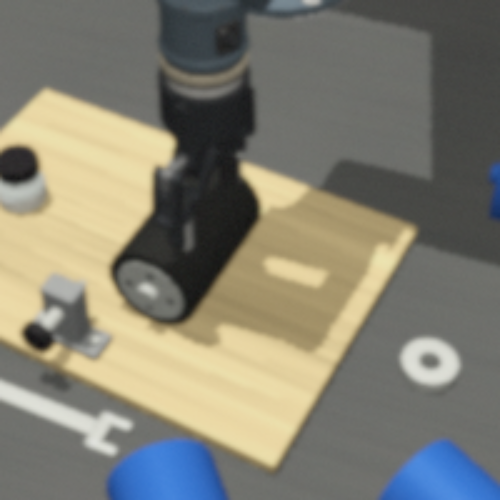

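```bash
python3 -m crank '[{"grip":0,"offset":[0,0,3],"angular":[0,0,0]},{"grip":0,"offset":[0,0,4.5],"angular":[0,0,0]},{"grip":0,"offset":[0,0,4.5],"angular":[0,0,0]}]'
```

```text
t: 6.8
tcp_pos: [0.5498, 0.1061, 0.0903]
tool_rot: [0.757, 0.654, -0.0, -0.0]
force: [-0.9, 0.3, 2.3]
finger_gap: 1.003
```

```bash
python3 -m crank '[{"grip":0,"offset":[-3,0,0.8],"angular":[0,0,0]},{"grip":0,"offset":[-10,0,0.8],"angular":[0,0,0]},{"grip":0,"offset":[-20,0,0.8],"angular":[0,0,0]},{"grip":0,"offset":[-30,0,0.8],"angular":[0,0,0]},{"grip":0,"offset":[-40,0,0.8],"angular":[0,0,0]},{"grip":0,"offset":[-50,0,0.8],"angular":[0,0,0]},{"grip":0,"offset":[-57,0,0.8],"angular":[0,0,0]},{"grip":0,"offset":[-60,0,1],"angular":[0,0,0]},{"grip":0,"offset":[-60,0,1],"angular":[0,0,0]},{"grip":0,"offset":[-60,0,1],"angular":[0,0,0]}]'
python3 -m crank '[{"grip":0,"offset":[0,0,-15],"angular":[0,0,0]},{"grip":0,"offset":[20,0,-50],"angular":[0,0,0]},{"grip":0,"offset":[70,0,-60],"angular":[0,0,0]},{"grip":0,"offset":[120,0,-60],"angular":[0,0,0]},{"grip":0,"offset":[170,0,-60],"angular":[0,0,0]},{"grip":0,"offset":[220,0,-60],"angular":[0,0,0]},{"grip":0,"offset":[220,0,-60],"angular":[0,0,0]}]'
cat > look.py <<'E'
import sys
from h import *
from station import manip,vision
n,x,y=sys.argv[1],float(sys.argv[2]),float(sys.argv[3])
S=[vision.snapshot("scene"),vision.snapshot("top")]
s=manip.sense();print(s["t"],s["tcp_pos"],s["force"])
np.savez(f"{n}s.npz",**S[0]);np.savez(f"{n}t.npz",**S[1])
for sel,c in (([0],S[0]),([1],S[1])):
    B,e,k=edgefit([S[i] for i in sel],boardpts,[.5318,.0321,-1.7224]);print("board",sel,B.round(4),e,k)
    B=np.array([.5325,.0309,-1.7238]) if sel==[1] else np.array([.5258,.0329,-1.7235])
    p,e,k=edgefit([S[i] for i in sel],cyl,[x,y,-1.71],W=3.5);print("roller",p.round(4),e,k,injig(B,p).round(4))
    im=cv2.resize(c["pixels"][:,:,::-1],None,fx=4,fy=4,interpolation=cv2.INTER_CUBIC)
    cv2.polylines(im,[((cv2.convexHull(proj(c,cyl(*p)).astype(np.float32)).reshape(-1,2)+.5)*4).astype(np.int32)],True,(0,0,255),1)
    x0,y0=((170,120) if sel==[0] else (190,140)); cv2.imwrite(f"pics/{n}{sel[0]}.png",im[4*y0:4*y0+560,4*x0:4*x0+680])
E
python3 look.py a .54 .06
```

```text
t: 7.8
tcp_pos: [0.5418, 0.0462, 0.0914]
tool_rot: [0.757, 0.654, 0.0, 0.001]
force: [-1.5, -0.6, 15.1]
finger_gap: 0.999
t: 8.5
tcp_pos: [0.5736, 0.2704, 0.1494]
tool_rot: [0.755, 0.656, 0.002, 0.0]
force: [-0.2, -1.3, 0.5]
finger_gap: 0.999
8.6 [0.57240973 0.2654599  0.14874558] [ 0.00141778 -0.30296978 -0.76990563]
board [0] [ 0.5258  0.033  -1.723 ] 0.289677225172883 360
roller [ 0.542   0.0595 -1.6758] 0.7655196254601311 121 [-0.0288  0.012   2.7349]
board [1] [ 0.5326  0.031  -1.7243] 0.145216278040729 380
roller [ 0.5428  0.0572 -1.7024] 0.2785420845416802 134 [-0.0276  0.0061  1.2284]
```

View pics/a0.png

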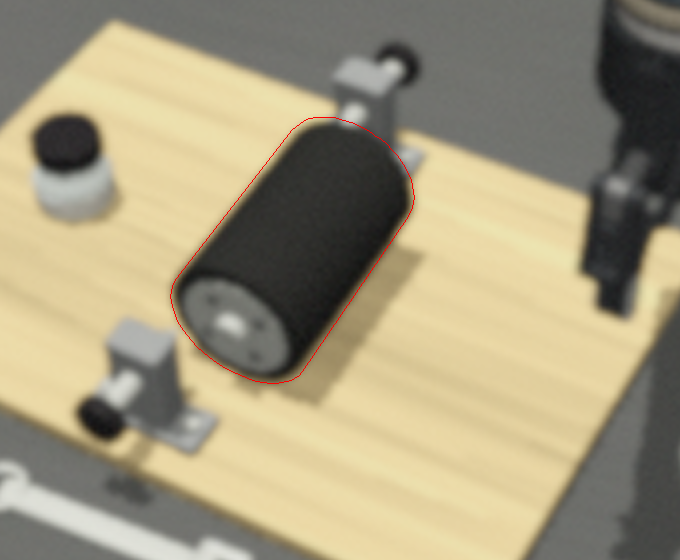

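View pics/a1.png

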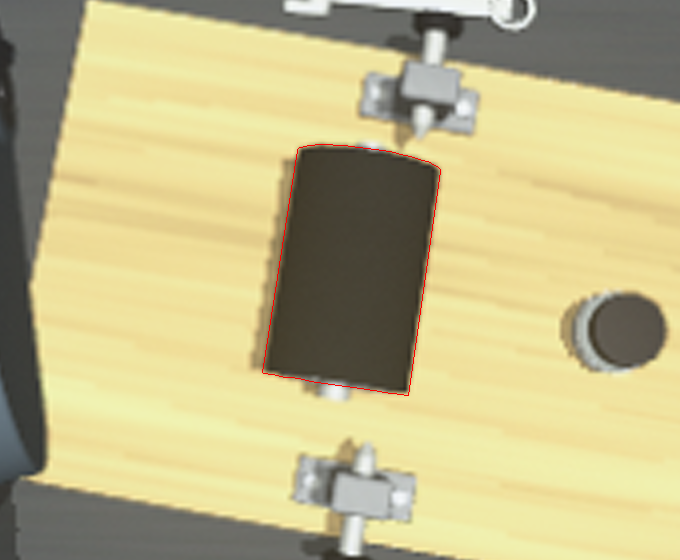

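The top fit is good: roller at jig x = -27.6 mm, y = +6 mm, yaw about +1.2°. Next I'll set up the final stroke, about 55 mm of tip travel with a small turn to square the axle.

```bash
python3 - <<'E'
from h import *
from station import manip
B=np.array([.5325,.0309,-1.7238]);c,s=np.cos(B[2]),np.sin(B[2])
t=np.array([[c,-s],[s,c]])@[-.0436,.006]+B[:2];print(t)
print(goal(manip.sense(),[*t,.12],np.degrees(-1.7065)+90))
E
```

```text
[0.54507487 0.07307621]
(array([-194.3,    0.2,   28.9]), array([-0.03,  0.05, -0.37]))
```

```bash
python3 -m crank '[{"grip":0,"offset":[-50,0,0],"angular":[0,0,-0.4]},{"grip":0,"offset":[-100,0,0],"angular":[0,0,-0.4]},{"grip":0,"offset":[-150,0,0],"angular":[0,0,-0.4]},{"grip":0,"offset":[-194,0,10],"angular":[0,0,-0.4]},{"grip":0,"offset":[-194,0,40],"angular":[0,0,-0.4]},{"grip":0,"offset":[-194,0,52],"angular":[0,0,-0.4]},{"grip":0,"offset":[-194,0,55],"angular":[0,0,-0.4]},{"grip":0,"offset":[-194,0,56],"angular":[0,0,-0.4]},{"grip":0,"offset":[-194,0,56],"angular":[0,0,-0.4]}]'
```

```text
t: 9.5
tcp_pos: [0.5454, 0.0733, 0.0938]
tool_rot: [0.754, 0.657, 0.0, 0.0]
force: [-0.2, -0.5, -0.2]
finger_gap: 1.006
```

```bash
python3 -m crank '[{"grip":0,"offset":[0,0,2.5],"angular":[0,0,0]},{"grip":0,"offset":[0,0,4.5],"angular":[0,0,0]},{"grip":0,"offset":[0,0,4.8],"angular":[0,0,0]},{"grip":0,"offset":[0,0,4.8],"angular":[0,0,0]}]'
```

```text
t: 9.9
tcp_pos: [0.5458, 0.0736, 0.0905]
tool_rot: [0.754, 0.657, 0.001, 0.001]
force: [-2.2, 2.0, 11.2]
finger_gap: 1.001
```

```bash
python3 -m crank '[{"grip":0,"offset":[-3,0,1],"angular":[0,0,0]},{"grip":0,"offset":[-10,0,1],"angular":[0,0,0.5]},{"grip":0,"offset":[-19,0,1],"angular":[0,0,1]},{"grip":0,"offset":[-28,0,1],"angular":[0,0,1.5]},{"grip":0,"offset":[-37,0,1],"angular":[0,0,2]},{"grip":0,"offset":[-45,0,1],"angular":[0,0,2.5]},{"grip":0,"offset":[-51,0,1],"angular":[0,0,2.5]},{"grip":0,"offset":[-54,0,1],"angular":[0,0,2.5]},{"grip":0,"offset":[-55,0,1],"angular":[0,0,2.5]},{"grip":0,"offset":[-55,0,1],"angular":[0,0,2.5]}]'
python3 -m crank '[{"grip":0,"offset":[0,0,-1],"angular":[0,0,0]},{"grip":0,"offset":[0,0,-20],"angular":[0,0,0]},{"grip":0,"offset":[20,0,-60],"angular":[0,0,0]},{"grip":0,"offset":[70,0,-60],"angular":[0,0,0]},{"grip":0,"offset":[120,0,-60],"angular":[0,0,0]},{"grip":0,"offset":[170,0,-60],"angular":[0,0,0]},{"grip":0,"offset":[220,0,-60],"angular":[0,0,0]},{"grip":0,"offset":[240,0,-60],"angular":[0,0,0]},{"grip":0,"offset":[240,0,-60],"angular":[0,0,0]}]'
python3 look.py b .537 .031
```

```text
t: 10.9
tcp_pos: [0.5383, 0.0181, 0.0912]
tool_rot: [0.768, 0.641, 0.001, 0.001]
force: [-3.5, -0.5, 22.2]
finger_gap: 0.999
t: 11.8
tcp_pos: [0.5807, 0.2577, 0.1476]
tool_rot: [0.767, 0.642, 0.001, 0.0]
force: [-0.3, -0.9, -0.0]
finger_gap: 1.0
11.9 [0.58005909 0.25415391 0.14726774] [-0.06978055 -1.21740849 -0.53475726]
board [0] [ 0.5258  0.0331 -1.7233] 0.27547751010822613 355
roller [ 0.5385  0.0329 -1.6802] 0.8058449567299434 121 [-1.9000e-03  1.2600e-02  2.4808e+00]
board [1] [ 0.5325  0.0309 -1.7241] 0.15909660634257847 372
roller [ 0.5391  0.0303 -1.7036] 0.19280136629147618 134 [-4.0000e-04  6.6000e-03  1.1578e+00]
```

View pics/b1.png

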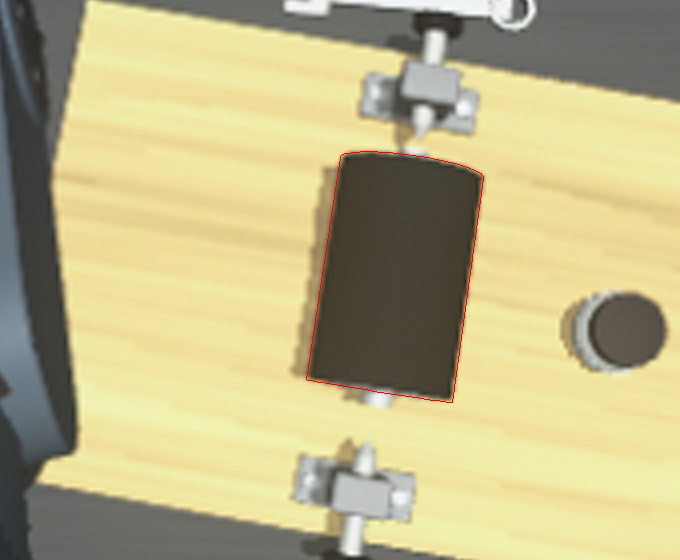

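View pics/b0.png

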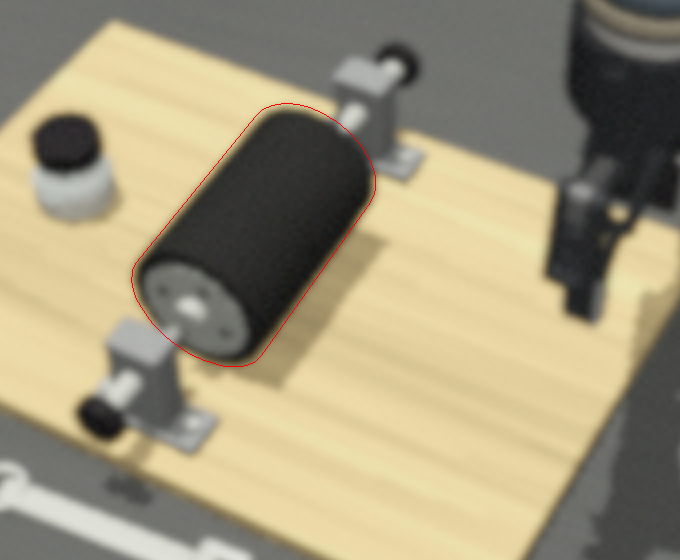

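The fit says x ≈ 0 with yaw 1.2°. By eye, though, the stubs look skewed against the pins, so I'll check directly with close crops and predicted overlays.

```bash
cat > zoom.py <<'E'
import sys
from h import *
n=sys.argv[1]; p=[float(v) for v in sys.argv[2:5]]
c=load(n+"t.npz"); B=np.array([.5325,.0309,-1.7238])
k=12; im=cv2.resize(c["pixels"][:,:,::-1],None,fx=k,fy=k,interpolation=cv2.INTER_CUBIC)
R=lambda w:np.array([[np.cos(w),-np.sin(w)],[np.sin(w),np.cos(w)]])
def seg(o,w,pts,z,col):
    q=proj(c,[[*(R(w)@a+np.array(o)),z] for a in pts]); q=((q+.5)*k-.5).astype(int)
    cv2.polylines(im,[q.reshape(-1,1,2)],False,col,1)
for sgn in(1,-1):
    seg(p[:2],p[2],[(-.010,.07*sgn),(-.010,.08*sgn),(.010,.08*sgn),(.010,.07*sgn)],.06,(0,0,255))
    seg(B[:2],B[2],[(0,.095*sgn),(0,.127*sgn)],.06,(255,0,0))
    seg(B[:2],B[2],[(-.007,.115*sgn),(-.007,.105*sgn),(0,.095*sgn),(.007,.105*sgn),(.007,.115*sgn)],.06,(255,0,0))
def crop(u,v): 
    x,y=int(u*k),int(v*k); return im[y-280:y+280,x-190:x+190]
u=proj(c,[[*(R(B[2])@[0,y]+B[:2]),.06] for y in(.09,-.09)])
cv2.imwrite(f"pics/z{n}.png",np.hstack([crop(*u[0]),crop(*u[1])]))
E
python3 zoom.py b .5391 .0303 -1.7036
```

```text
(no output)
```

View pics/zb.png

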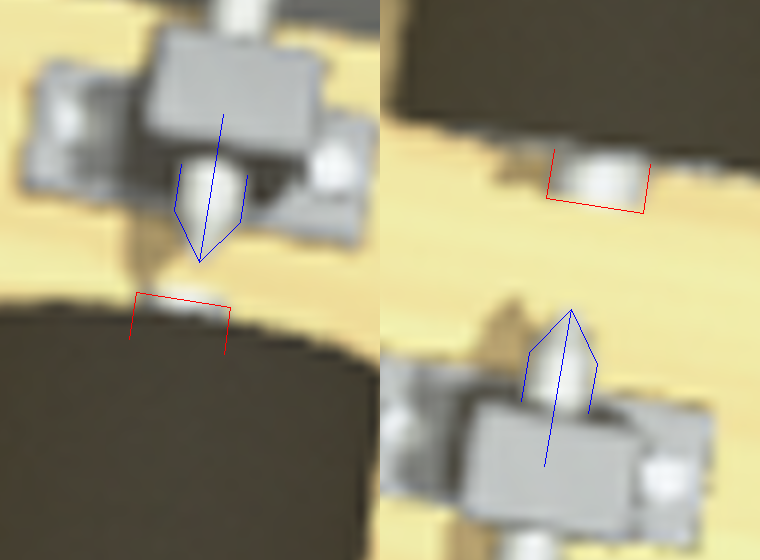

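The overlays agree with the fit: the stub ends are about ±1.7 mm off the pin line, so yaw is about 1.2°. There's plenty of time, so I'll try one careful twist on top with firmer pressure.

```bash
python3 - <<'E'
from h import *
from station import manip
print(goal(manip.sense(),[.5391,.0303,.094],-5.5))
E
```

```text
(array([-2.275e+02, -2.000e-01,  5.350e+01]), array([-0.04,  0.06, -4.82]))
```

```bash
python3 -m crank '[{"grip":0,"offset":[-50,0,0],"angular":[0,0,-4.8]},{"grip":0,"offset":[-100,0,0],"angular":[0,0,-4.8]},{"grip":0,"offset":[-150,0,0],"angular":[0,0,-4.8]},{"grip":0,"offset":[-200,0,0],"angular":[0,0,-4.8]},{"grip":0,"offset":[-227.5,0,10],"angular":[0,0,-4.8]},{"grip":0,"offset":[-227.5,0,38],"angular":[0,0,-4.8]},{"grip":0,"offset":[-227.5,0,51],"angular":[0,0,-4.8]},{"grip":0,"offset":[-227.5,0,53.5],"angular":[0,0,-4.8]},{"grip":0,"offset":[-227.5,0,53.5],"angular":[0,0,-4.8]},{"grip":0,"offset":[-227.5,0,53.5],"angular":[0,0,-4.8]}]'; python3 -m crank '[{"grip":0,"offset":[0,0,2],"angular":[0,0,0]},{"grip":0,"offset":[0,0,4],"angular":[0,0,0]},{"grip":0,"offset":[0,0,5],"angular":[0,0,0]},{"grip":0,"offset":[0,0,5.5],"angular":[0,0,0]},{"grip":0,"offset":[0,0,5.5],"angular":[0,0,0]}]'
```

```text
t: 12.9
tcp_pos: [0.5401, 0.0309, 0.0946]
tool_rot: [0.74, 0.672, 0.0, 0.0]
force: [0.5, -1.0, 0.3]
finger_gap: 0.999
t: 13.4
tcp_pos: [0.5404, 0.0309, 0.0916]
tool_rot: [0.74, 0.672, 0.001, 0.001]
force: [-2.4, 0.2, 18.7]
finger_gap: 0.998
```

```bash
python3 -m crank '[{"grip":0,"offset":[0,0,0.8],"angular":[0,0,0]},{"grip":0,"offset":[0,0,1.3],"angular":[0,0,0]},{"grip":0,"offset":[0,0,1.3],"angular":[0,0,1]},{"grip":0,"offset":[0,0,1.3],"angular":[0,0,2]},{"grip":0,"offset":[0,0,1.3],"angular":[0,0,3]},{"grip":0,"offset":[0,0,1.3],"angular":[0,0,4]},{"grip":0,"offset":[0,0,1.3],"angular":[0,0,5]},{"grip":0,"offset":[0,0,1.3],"angular":[0,0,6]},{"grip":0,"offset":[0,0,1.3],"angular":[0,0,6]}]'
python3 -c "
from station import manip
s=manip.sense();print(s['force'],s['ft_torque'])"
python3 -m crank '[{"grip":0,"offset":[0,0,-2],"angular":[0,0,0]},{"grip":0,"offset":[0,0,-20],"angular":[0,0,0]},{"grip":0,"offset":[20,0,-60],"angular":[0,0,0]},{"grip":0,"offset":[70,0,-60],"angular":[0,0,0]},{"grip":0,"offset":[120,0,-60],"angular":[0,0,0]},{"grip":0,"offset":[170,0,-60],"angular":[0,0,0]},{"grip":0,"offset":[220,0,-60],"angular":[0,0,0]},{"grip":0,"offset":[230,0,-60],"angular":[0,0,0]},{"grip":0,"offset":[230,0,-60],"angular":[0,0,0]}]'
python3 look.py c .5391 .0303
```

```text
t: 14.3
tcp_pos: [0.5407, 0.0308, 0.0916]
tool_rot: [0.774, 0.633, 0.001, 0.002]
force: [-4.1, -0.2, 28.3]
finger_gap: 0.996
[-4.11475812 -0.19381604 28.26400136] [0.17535894 1.47130101 0.28647126]
t: 15.2
tcp_pos: [0.5856, 0.258, 0.1472]
tool_rot: [0.774, 0.634, 0.0, 0.0]
force: [-0.4, -1.2, -0.2]
finger_gap: 0.997
15.3 [0.58514492 0.25503503 0.14692263] [-0.15753023 -0.94177623 -0.85102077]
board [0] [ 0.5258  0.033  -1.7234] 0.2820403786763625 357
roller [ 0.5393  0.0349 -1.6778] 0.9486610431069675 120 [-0.004   0.013   2.6184]
board [1] [ 0.5325  0.0309 -1.7242] 0.15302610520568583 369
roller [ 0.5395  0.0322 -1.7027] 0.22946455828337609 135 [-0.0024  0.0068  1.2096]
```

The fingertips slipped instead of twisting the roller, so yaw is unchanged at 1.2°. That puts the stub ends about 1.7 mm off the line. The roller also moved back about 2 mm, so I'll make a small light stroke to bring it onto the pin line.

```bash
python3 - <<'E'
from h import *
from station import manip
print(goal(manip.sense(),[.5401,.0362,.094],-8.2))
E
```

```text
(array([-2.234e+02, -2.000e-01,  5.320e+01]), array([-0.06,  0.07, -3.37]))
```

```bash
python3 -m crank '[{"grip":0,"offset":[-50,0,0],"angular":[0,0,3.4]},{"grip":0,"offset":[-100,0,0],"angular":[0,0,-3.4]},{"grip":0,"offset":[-150,0,0],"angular":[0,0,-3.4]},{"grip":0,"offset":[-200,0,0],"angular":[0,0,-3.4]},{"grip":0,"offset":[-223.4,0,10],"angular":[0,0,-3.4]},{"grip":0,"offset":[-223.4,0,38],"angular":[0,0,-3.4]},{"grip":0,"offset":[-223.4,0,51],"angular":[0,0,-3.4]},{"grip":0,"offset":[-223.4,0,53],"angular":[0,0,-3.4]},{"grip":0,"offset":[-223.4,0,53],"angular":[0,0,-3.4]},{"grip":0,"offset":[-223.4,0,53],"angular":[0,0,-3.4]}]'; python3 -m crank '[{"grip":0,"offset":[0,0,2],"angular":[0,0,0]},{"grip":0,"offset":[0,0,3.5],"angular":[0,0,0]},{"grip":0,"offset":[0,0,4],"angular":[0,0,0]},{"grip":0,"offset":[0,0,4.4],"angular":[0,0,0]},{"grip":0,"offset":[0,0,4.4],"angular":[0,0,0]}]'
```

```text
t: 16.3
tcp_pos: [0.5415, 0.0373, 0.0948]
tool_rot: [0.756, 0.655, 0.0, 0.001]
force: [-0.7, 0.8, 0.5]
finger_gap: 1.006
t: 16.8
tcp_pos: [0.5416, 0.0374, 0.0917]
tool_rot: [0.756, 0.655, 0.001, 0.001]
force: [-1.5, 0.4, 11.3]
finger_gap: 0.999
```

```bash
python3 -m crank '[{"grip":0,"offset":[-1,0,0],"angular":[0,0,0]},{"grip":0,"offset":[-2,0,0],"angular":[0,0,0]},{"grip":0,"offset":[-3,0,0],"angular":[0,0,0]},{"grip":0,"offset":[-3.8,0,0],"angular":[0,0,0]},{"grip":0,"offset":[-3.8,0,0],"angular":[0,0,0]},{"grip":0,"offset":[-3.8,0,-1],"angular":[0,0,0]},{"grip":0,"offset":[-3.8,0,-3],"angular":[0,0,0]},{"grip":0,"offset":[-3.8,0,-10],"angular":[0,0,0]},{"grip":0,"offset":[-3.8,0,-30],"angular":[0,0,0]},{"grip":0,"offset":[-3.8,0,-60],"angular":[0,0,0]}]'
python3 -m crank '[{"grip":0,"offset":[50,0,0],"angular":[0,0,0]},{"grip":0,"offset":[100,0,0],"angular":[0,0,0]},{"grip":0,"offset":[150,0,0],"angular":[0,0,0]},{"grip":0,"offset":[200,0,0],"angular":[0,0,0]},{"grip":0,"offset":[230,0,0],"angular":[0,0,0]},{"grip":0,"offset":[230,0,0],"angular":[0,0,0]}]'
python3 look.py d .5391 .0303; python3 zoom.py d .5391 .0303 -1.7036
```

```text
t: 17.8
tcp_pos: [0.539, 0.0335, 0.1491]
tool_rot: [0.756, 0.655, -0.001, -0.002]
force: [0.4, -0.1, 0.1]
finger_gap: 0.999
t: 18.4
tcp_pos: [0.5734, 0.2653, 0.15]
tool_rot: [0.754, 0.657, 0.001, 0.0]
force: [-0.3, -0.9, 0.2]
finger_gap: 0.999
18.5 [0.57265141 0.26142768 0.14958969] [ 0.14439626 -0.39000167 -0.37503825]
board [0] [ 0.5258  0.0329 -1.7224] 0.2847709431484766 358
roller [ 0.5386  0.0328 -1.679 ] 0.7706176952989336 121 [-1.9000e-03  1.2600e-02  2.5481e+00]
board [1] [ 0.5325  0.0309 -1.7239] 0.15060994965733684 377
roller [ 0.5391  0.0304 -1.7035] 0.19642911878166425 134 [-5.000e-04  6.600e-03  1.164e+00]
```

View pics/zd.png

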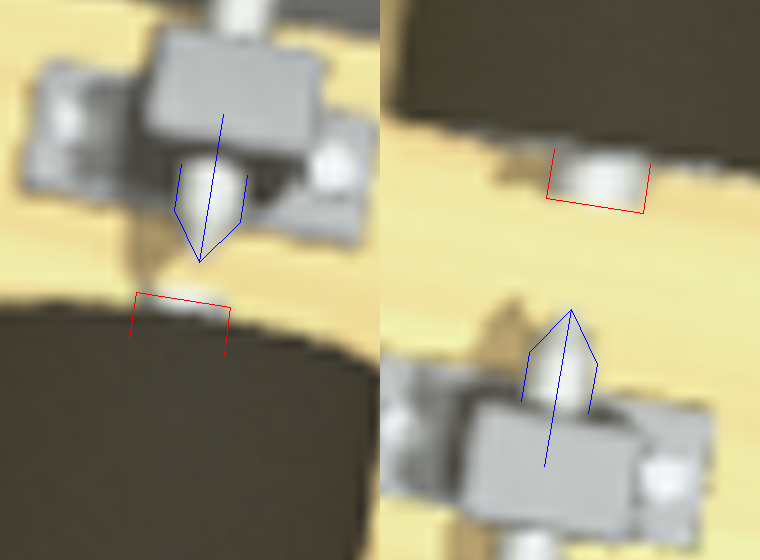

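The roller is back at x ≈ -0.5 mm. Last I'll check that it's at rest and that the bystanders haven't moved.

```bash
python3 -m crank '[{"grip":0,"offset":[0,0,-20],"angular":[0,0,0]},{"grip":0,"offset":[0,0,-20],"angular":[0,0,0]},{"grip":0,"offset":[0,0,-20],"angular":[0,0,0]},{"grip":0,"offset":[0,0,-20],"angular":[0,0,0]},{"grip":0,"offset":[0,0,-20],"angular":[0,0,0]}]'; python3 look.py e .5391 .0303; python3 - <<'E'
from h import *
a,b=load("top0.npz")["pixels"].astype(int),load("et.npz")["pixels"].astype(int)
c,d=load("scene0.npz")["pixels"].astype(int),load("es.npz")["pixels"].astype(int)
for n,(x,y,X,Y) in dict(jar=(325,205,365,240),spanner=(258,125,328,150)).items(): print(n,np.abs(a-b)[y:Y,x:X].max(2).mean())
for n,(x,y,X,Y) in dict(bearing=(335,220,370,250),spanner=(158,230,236,275),jar=(170,140,205,180)).items(): print("scene",n,np.abs(c-d)[y:Y,x:X].max(2).mean())
from station import manip
print(manip.sense()["qd"].round(3)); manip.sign_off()
E
```

```text
t: 19.0
tcp_pos: [0.5728, 0.2601, 0.169]
tool_rot: [0.756, 0.654, -0.001, -0.0]
force: [-0.9, -0.3, 0.2]
finger_gap: 1.002
19.1 [0.57290633 0.26048723 0.16915051] [-2.53955078e-04 -3.02647892e-01  3.14427548e-01]
board [0] [ 0.5258  0.033  -1.7231] 0.2765596811417302 352
roller [ 0.5385  0.0328 -1.6785] 0.9021460232121252 121 [-1.9000e-03  1.2600e-02  2.5811e+00]
board [1] [ 0.5325  0.031  -1.7239] 0.14417300487249018 376
roller [ 0.5391  0.0304 -1.7036] 0.19306776961112765 134 [-5.0000e-04  6.6000e-03  1.1559e+00]
jar 6.5321428571428575
spanner 5.776
scene bearing 31.99142857142857
scene spanner 6.924786324786325
scene jar 7.167142857142857
[ 0.007 -0.001 -0.006  0.     0.001 -0.001]
the job is handed in; nothing more can be done
```

```bash
python3 - <<'E'
from h import *
c,d=load("scene0.npz")["pixels"],load("es.npz")["pixels"]
cv2.imwrite("pics/fin.png",cv2.resize(np.hstack([c[200:270,310:390],d[200:270,310:390]])[:,:,::-1],None,fx=4,fy=4))
E
```

```text
(no output)
```

View pics/fin.png

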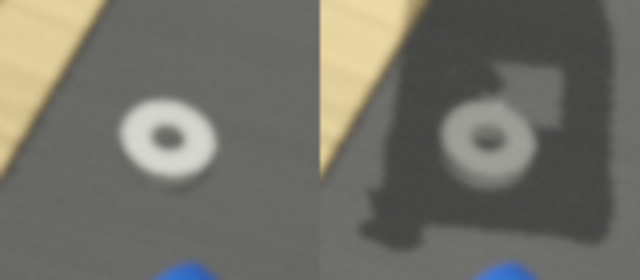

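The dark roller is at rest between the two end stands with its axle nearly in line with the pins. I handed the job in at about 19 s with the hand clear. I rolled it about 125 mm in four strokes of the open fingertips on its top, plus one small correcting stroke. It was never gripped or lifted.

**Final position:** the last top-camera fit put the roller 0.5 mm from the pin line in x, about 6.6 mm off centre along the pins. Its axle is skewed about 1.2°, so each stub end is about 1.7 mm off the pin line. It did not move between the last two looks.

**What did not work:** I tried to remove the skew by turning the hand during the fourth stroke, then by twisting the hand on top of the roller. Both times the fingertips slipped and the skew stayed. The second try also rolled the roller back about 2 mm, which the correcting stroke undid.

**Cameras disagree:** the scene-camera fit gave larger errors (2.6° skew and 12.6 mm off centre). It was a much poorer fit and showed much the same extra skew before I moved anything. I relied on the top camera, and its close crop matched its fit.

**Bystanders:** the jar and spanner are unchanged in the before-and-after pictures. The bearing's patch did change, but a crop checked after hand-in shows it in the same place under the arm's shadow.

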